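# Load an angle bracket under the spring clip of a drilling jig

## Robot

A 7-joint arm with a two-finger parallel gripper is mounted at the origin on the work surface. World frame = base frame: x ahead of the robot, y to its left, z up, the work surface at z = 0. Lengths are in m, angles in rad, forces in N, time in s.
With the tool pointing down it reaches from about 0.425 to 1.025 m from the base axis. Payload 9.4 kg.
Tool frame: the origin (TCP) lies on the centre line of the jaws, within the pads' length; the fingertips stand 14 mm ahead of it and the grasp point (between the pads) lies 5 mm behind it (robot.finger_overhang is the distance from the TCP to the fingertips, in m); x points along the fingers, y is the direction in which the jaws open and shut, and the axes are right-handed (so a half turn about x gives the same grasp; the last joint's range is limited). The gripper opens to 85 mm and grips with 20 to 120 N. Pads are 22 mm wide; open, the fingers measure 114 mm over their backs; the gripper's body (76 mm by 85 mm) begins 54 mm behind the grasp point. The pads swing forward as they close: fully open they stand 13 mm farther back than shut.
Start: joints at [-1.33, 0.599, -0.003, 1.599, 0.002, 0.943, -0.08], TCP at [0.227, 0.689, 0.245] pointing down, gripper open.
Joint ranges: [-2.57, 2.57], [-0.35, 1.97], [-1.29, 1.29], [0.11, 2.56], [-1.05, 4.19], [0.11, 1.86], [-2.63, 2.63]. Speed limits (rad/s): [2.22, 2.22, 3.01, 3.01, 3.14, 3.14, 3.14].

## Interface

Orientations are given as a unit quaternion [x, y, z, w].
In Python, from cell import sensors, cams, workorder, models, robot gives the robot as it stands.
- The arm moves only by the tool jog_arm, never from a script. Its arguments are lists of equal length, an entry for each row: "translation": the shift along the tool's x, y, z in m, a list of three; "turn": the turn, a rotation vector about the tool's x, y, z in rad, a list of three; "gripper": the opening, from 0 (shut) to 1 (fully open). In form: {"translation": [[tx, ty, tz], ...], "turn": [[ax, ay, az], ...], "gripper": [gripper, ...]}. A call has 1 to 5 rows; each row is the pose to reach, as a shift and turn from the pose commanded when the call began, along the tool's axes at that moment; what a row does not reach only later rows make up. A row lasts 1/10 s, in which the tool goes at most 50 mm and 8.59 degrees, less where a joint would pass 70% of its speed; a pose out of reach is approached as far as the arm can. A call with a gripper value outside its range is refused whole. The fingers move at their own pace and stop on an object; "squeeze" is the grip in N (left out, the last holds). Time passes only in rows, so rows that repeat a pose let the fingers close. It gives the time, the measured TCP pose, the force and the opening at its end, in the units of the state.
- sensors.state(): the state, without advancing time (a new reading comes with each control period).
- cams.grab_frame(name): name is "scene" or "top" or "wrist"; returns the picture (480x640x3 uint8, blue, green, red); there is no depth.
- cams.camera_info(name): a dict with "intrinsics" (3x3 intrinsics, pixels), "rvec" (rotation vector, rad) and "tvec" (3), from world to camera coordinates, as OpenCV has them. Camera axes: x right, y down, z forward; pixel columns grow to the right and rows downward; lengths in m; the calibration is good to about 2 mm. The wrist camera is an equidistant fisheye: a pixel r from the principal point sees the ray r / f radians off the axis. A picture is of the moment at which its call begins: read the wrist's pose just before it. camera_info takes no time and is no camera call; for the wrist camera it gives the pose at the moment of the call.
- workorder.hand_in(): hands the job in, once; it reports no verdict.
Trained networks look in the newest picture that a camera, given by its name, has taken for a name from the list of things; names that differ only in an ending like _2 or _b are one class to them, and where a whole thing is asked for, a point or a joint stands for the part that bears it (a point fixed in the world has none). Each returns a list of dicts, best first, with "confidence" (0 to 1); they miss things now and then, are a little off and sometimes report something else, mostly with a low value. They report only what shows in the picture. A call takes as long as a camera call. They do not tell look-alikes from the thing itself.
- models.regions_of(query, camera): "pixels" (480x640 bool, what is visible of it) and "box" ([left, top, width, height] in pixels, round what is visible of it).
The state is a dict: "time_s": time; "joints": joint angles; "joint_vel": joint speeds; "tau": joint torques, N m; "ee_pos": TCP position; "tool_rot": TCP orientation; "force": force on the tool from outside, world axes, zero at the start; "wrist_torque": the same for the moment, N m; "gripper_width": finger opening in m.
Only numpy, scipy, OpenCV 4.12 (cv2) and the standard library are available. Lean on these libraries where they do the work, as an engineer would, in place of code of your own. Each camera call takes 0.05 s, during which the arm holds its last target.

## Task

Load the steel angle bracket into the jig: with one fingertip hold the tail of the spring clip down so that its jaw stands open, and with the other fingertip push the bracket along the channel beneath the jaw until it is fully home against the end stop, keeping the clip held down until it is there. Then let the clip close on the bracket and move clear. Only slide the bracket, never lift it out or tip it, and leave the jar, the screwdriver and the wooden block where they are.

Things in the scene. Friction and masses are not known exactly. Their poses are not given: they have to be found in the camera images.
- jig: grey jig fixed to the bench; origin on the bench top below the clip's pivot, z up. For y = 0 to 100 mm a deck 80 mm wide (x), 14 mm above the bench, with a channel along y, 51 mm between rails 6 mm high, open at the +y end. Its -y part (y = 0 to -68) is a foot 6 mm thick under the clip's tail. Two dark cheeks (x = 14 to 19 either side, y = -4 to 8, 36 mm above the bench) carry the clip.
- home (a point): point on the deck at jig (0, 25, 14) mm, axes as the jig's: the bracket's origin lies here when its front edge is home against the end stop, a dark bar 28 mm wide and 6 mm high across the channel, its face at jig y = 12.
- clip (a joint): angle (rad) of the steel spring clip, a rocker pivoted at jig y = 0, 30 mm above the bench: 0 shut, 0.40 tail fully down at its limit. Pressing the tail down lifts the jaw; a spring (0.04 N m at 0, 0.08 at 0.40; 1 to 5 N at the tail) shuts it. The jaw clears the bracket's flat leg above about 0.23 and rests on it at about 0.20. Shut, it blocks the channel; pushing the bracket cannot force it.
- clip_tail (a point): middle of the top face of the clip's tail, a flat tongue 30 mm wide (x), 50 mm long, 3 mm thick on the -y side of the pivot; moves with the clip. Shut: slopes up away from the pivot, this point at jig y = -34, 34 mm above the bench, its outer end 43 mm. Fully down: level, top 20 mm above the bench, from jig y = -8 to -58.
- clip_jaw (a point): lower front edge of the clip's jaw, a nose 26 mm wide (x) and 6 mm thick (y) on the +y side of the pivot: shut, at jig y = +24, 1 mm above the deck; fully open about 10 mm above the deck, its front at jig y = +28.
- bracket: loose steel angle bracket, about 0.12 kg: flat leg 48 (x) x 26 (y) x 5 mm lying on the deck in the channel; upright leg 5 mm thick at its rear (y = 8 to 13), 48 mm wide, top 36 mm above the deck. Origin under the middle of the flat leg, axes as the jig's. Starts on the +y side of the jaw, front edge (y = -13) 4 to 31 mm from the shut jaw; it is to slide to the jig's -y.
- jar: white jar with a dark lid, 52 mm across, 75 mm high, standing near the jig; origin under its centre. Not to be disturbed.
- screwdriver: screwdriver with a black handle, 200 mm long, lying near the jig, origin under its middle. Not to be disturbed.
- block: wooden block 45 x 70 x 40 mm near the jig, origin under its centre. Not to be disturbed.
Things that resemble listed ones, but are neither listed nor needed, are in the scene too. Of the things that look like the jig, the middle-sized one is meant.

How it is judged:
By the outcome, as a careful person would: the job done as asked, in the order asked, and still so for the second after the job is handed in, with the robot touching nothing.
It also fails if it takes over 64 s, if anything falls off the work surface, if the arm or the gripper's body presses on something with over 40 N, if the wrist force passes 120 N, or if a joint passes its speed limit or range.

## Working session

There is one attempt and no reset: what is moved stays moved. The work goes in short steps, Python scripts to look and compute and a tool call to move; the robot and the scene stay as the last step left them, time stands still between calls to the robot, and variables do not carry over. Pictures are saved under pics/ and viewed, and the job is handed in when it is done.

Besides the shell and the picture viewer there is one more tool, called as name(argument=value, ...) on one line, values as JSON. jog_arm: Moves the arm, as the interface text tells. Its arguments: {"type":"object","properties":{"translation":{"type":"array"},"turn":{"type":"array"},"gripper":{"type":"array"},"squeeze":{"type":"number"}},"required":["translation","turn","gripper"]}

```bash
mkdir -p pics; ls
python3 - <<'E'
from cell import sensors,cams
import cv2
print(sensors.state())
for n in("scene","top","wrist"):
    print(n,cams.camera_info(n)); cv2.imwrite(f"pics/{n}0.png",cams.grab_frame(n))
E
```

```text
pics
{'time_s': 0.0, 'joints': array([-1.32970586,  0.60013544, -0.00254406,  1.60013308,  0.00176906,
        0.94291294, -0.07981246]), 'joint_vel': array([-2.07717585e-03, -8.44640167e-05, -1.04524460e-03, -4.66702767e-04,
        5.83483471e-04,  1.38230275e-03,  6.59794621e-04]), 'tau': array([ 7.26866583e-04, -7.76437926e+01,  1.56472530e+00, -2.58026361e+01,
        1.22799937e-02,  8.62299028e-03, -7.20020438e-06]), 'ee_pos': array([0.22640327, 0.68826136, 0.24440833]), 'tool_rot': array([ 0.11131472,  0.6982472 , -0.1124327 ,  0.69815382]), 'force': array([ 0.10286674, -0.08522151,  0.41115177]), 'wrist_torque': array([ 0.01232007, -0.03696058, -0.02634539]), 'gripper_width': 0.08526797236810271}
scene {'intrinsics': array([[449.74009462,   0.        , 328.84230662],
       [  0.        , 449.74009462, 244.83840126],
       [  0.        ,   0.        ,   1.        ]]), 'rvec': array([ 0.86425105,  2.43790884, -1.18747407]), 'tvec': array([ 0.39403526, -0.19051051,  1.2116359 ])}
top {'intrinsics': array([[508.33175927,   0.        , 330.09449362],
       [  0.        , 508.33175927, 238.44337304],
       [  0.        ,   0.        ,   1.        ]]), 'rvec': array([ 2.1415905 , -2.15225853,  0.16070998]), 'tvec': array([0.06430108, 0.54929199, 0.95047363])}
wrist {'intrinsics': array([[371.64829954,   0.        , 313.63983449],
       [  0.        , 371.64829954, 233.8056627 ],
       [  0.        ,   0.        ,   1.        ]]), 'rvec': array([-2.3495582 , -1.70201825, -0.24176781]), 'tvec': array([-0.72460736, -0.03673713,  0.37839738])}
```

View pics/scene0.png

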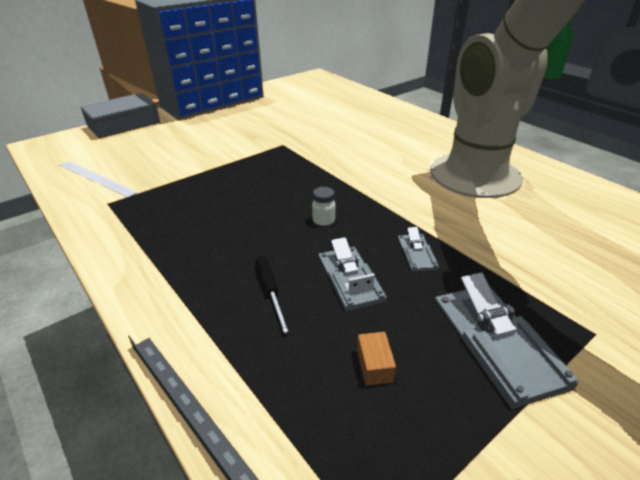

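View pics/top0.png

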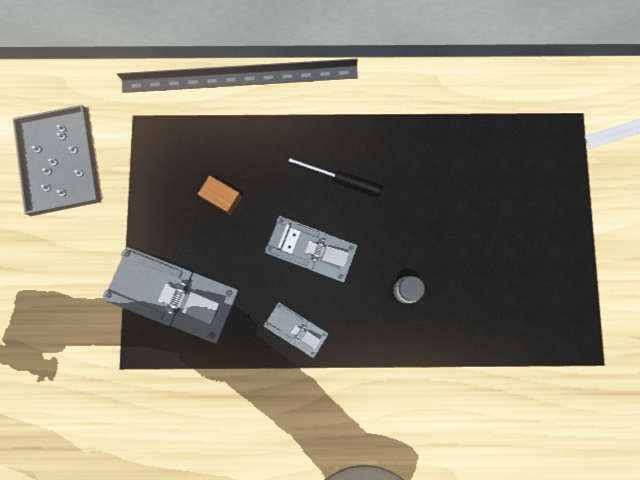

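View pics/wrist0.png

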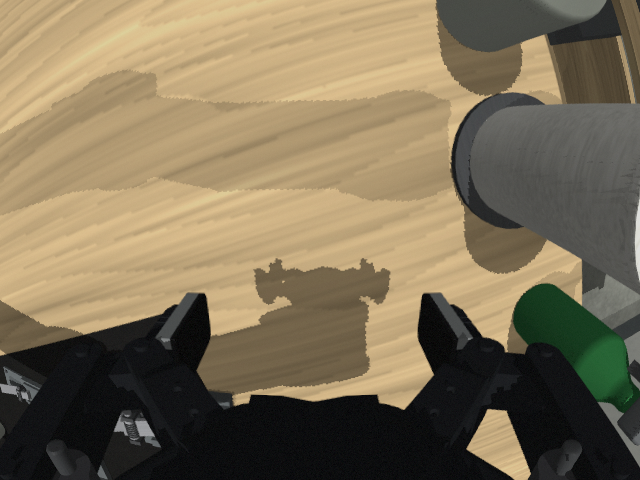

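Candidates in the top view are a large jig at (170,293), a middle one at (310,248) holding the bracket, and a small one at (296,329). I choose the middle one and will check it in a close crop.

Run:
```python
from cell import cams,models
import cv2,numpy as np
im=cv2.imread("pics/top0.png")
c=im[200:300,250:370]; cv2.imwrite("pics/topc.png",cv2.resize(c,None,fx=6.6,fy=6,interpolation=cv2.INTER_CUBIC))
s=cv2.imread("pics/scene0.png")
cv2.imwrite("pics/scenec.png",cv2.resize(s[225:315,305:405],None,fx=6,fy=6,interpolation=cv2.INTER_CUBIC))
for q in("jig","bracket","clip_tail"):
    for cam in("top",):
        for r in models.regions_of(q,cam): 
            ys,xs=np.nonzero(r["pixels"]); print(q,r["confidence"],r["box"],cv2.minAreaRect(np.c_[xs,ys].astype(np.float32)))
```

```text
jig 0.94 [263.0, 305.1, 65.5, 51.4] ((295.9674987792969, 329.550537109375), (59.543418884277344, 29.200908660888672), 32.735225677490234)
jig 0.67 [267.1, 216.9, 85.7, 62.6] ((311.08428955078125, 248.49136352539062), (83.97354125976562, 39.484249114990234), 20.72555923461914)
jig 0.59 [102.0, 249.4, 139.3, 93.6] ((169.63348388671875, 294.4346923828125), (125.1155014038086, 61.5355110168457), 21.4129695892334)
bracket 0.92 [277.7, 227.4, 25.2, 27.0] ((288.82757568359375, 239.43104553222656), (15.969799041748047, 25.068870544433594), 21.801410675048828)
clip_tail 0.86 [159.4, 283.5, 61.2, 38.8] ((188.8917694091797, 302.6185607910156), (57.367061614990234, 23.352964401245117), 23.96249008178711)
clip_tail 0.64 [289.6, 323.2, 30.3, 24.5] ((305.4230651855469, 336.1153869628906), (29.67646026611328, 11.371353149414062), 33.690067291259766)
clip_tail 0.63 [303.8, 241.1, 45.7, 26.7] ((326.5000305175781, 253.0), (43.323204040527344, 16.127614974975586), 18.434947967529297)
```

View pics/topc.png

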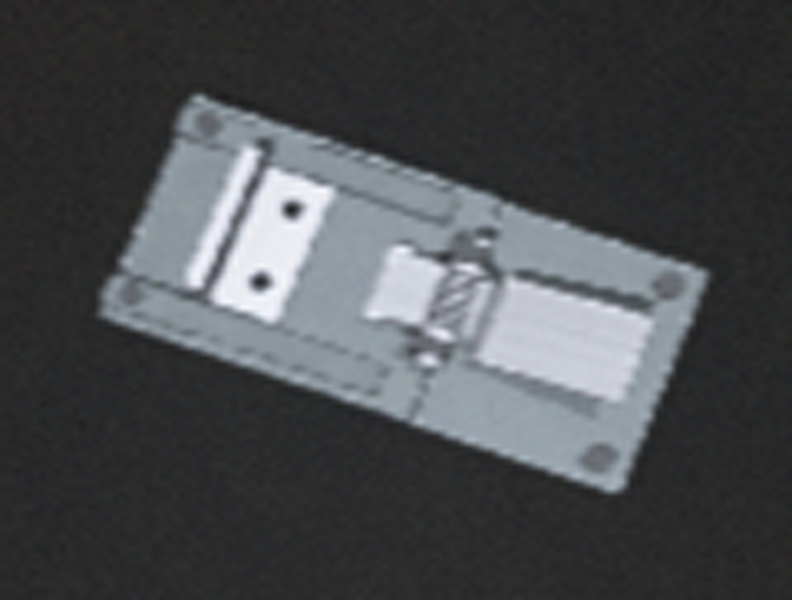

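View pics/scenec.png

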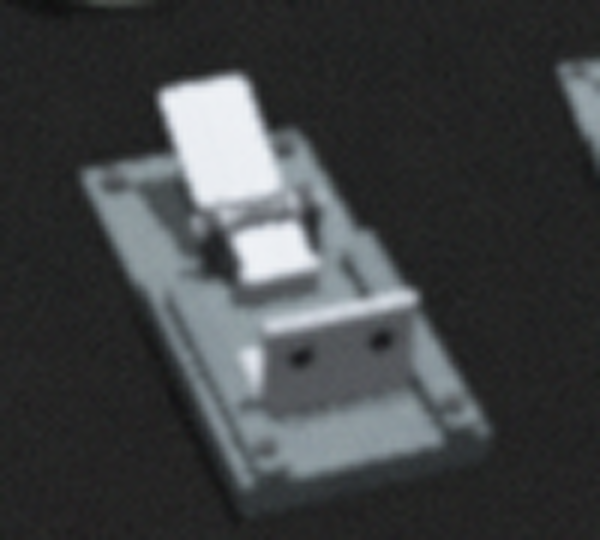

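```bash
cat > h.py <<'E'
import numpy as np,cv2
from scipy.optimize import least_squares
from scipy.spatial.transform import Rotation as R
from cell import cams,sensors,models
def T(j,P):
    c,s=np.cos(j[2]),np.sin(j[2]); P=np.atleast_2d(P)
    return np.c_[j[0]+c*P[:,0]-s*P[:,1], j[1]+s*P[:,0]+c*P[:,1], P[:,2]]
def proj(cam,W):
    i=cams.camera_info(cam)
    return cv2.projectPoints(np.asarray(W,float).reshape(-1,1,3),i["rvec"],i["tvec"],i["intrinsics"],None)[0][:,0]
E
python3 - <<'E'
from h import *
mm=1e-3
tp=[((195,95),(40,100,14)),((100,310),(-40,100,14)),((708,270),(40,-68,6)),((625,490),(-40,-68,6))]
sp=[((490,430),(-40,100,14)),((240,485),(40,100,14)),((82,172),(40,-68,6)),((297,130),(-40,-68,6))]
ut=np.array([[250+u/6.6,200+v/6] for (u,v),_ in tp])-.0; us=np.array([[305+u/6,225+v/6] for (u,v),_ in sp])
Pt=np.array([p for _,p in tp])*mm; Ps=np.array([p for _,p in sp])*mm
def f(j,w=(1,1)): return np.r_[w[0]*(proj("top",T(j,Pt))-ut).ravel(),w[1]*(proj("scene",T(j,Ps))-us).ravel()]
for w in((1,1),(1,0),(0,1)):
  best=min((least_squares(f,[.75,.05,a],args=(w,)) for a in np.arange(0,6.3,.8)),key=lambda r:r.cost)
  print(w,best.x,best.cost); print(f(best.x).round(1))
  if w==(1,1): J=best.x
print("home, tail",T(J,[[0,.025,.014],[0,-.034,.034],[0,0,.03]]))
# bracket y: top upright edges
for q,n in(((255,145),'a'),((190,285),'b'),((240,150),'c')): print(n)
for y in np.arange(40,80,5): print(y,((proj("top",T(J,np.array([[24,y+13,50],[-24,y+13,50],[24,y-13,19],[-24,y-13,19]])*mm))-[250,200])*[6.6,6]).round())
E
```

```text
(1, 1) [ 0.52835647  0.08388661 -0.36705761] 1.8745640433133284
[ 0.1 -0.8 -0.3  0.3  0.4 -0.1 -1.   0.4 -0.1 -0.3  0.5  0.3 -0.6 -0.5
 -0.3 -0.8]
(1, 0) [0.52835741 0.08342646 5.92304994] 0.7490683942679865
[ 0.1 -0.5 -0.1  0.6  0.5 -0.4 -0.5  0.3  0.  -0.6  0.7  0.1 -0.9 -0.4
 -0.7 -0.9]
(0, 1) [ 0.52854147  0.08465325 -0.37485117] 0.4360409798059926
[-0.  -1.2 -0.7 -0.2  0.   0.1 -1.6  0.5 -0.2  0.2  0.2  0.5 -0.2 -0.4
  0.1 -0.5]
home, tail [[0.53732824 0.10722129 0.014     ]
 [0.51615487 0.05215144 0.034     ]
 [0.52835647 0.08388661 0.03      ]]
a
b
c
40 [[313. 165.]
 [253. 303.]
 [399. 208.]
 [342. 343.]]
45 [[297. 160.]
 [237. 298.]
 [384. 203.]
 [326. 337.]]
50 [[281. 154.]
 [221. 292.]
 [368. 198.]
 [311. 332.]]
55 [[265. 149.]
 [205. 287.]
 [353. 192.]
 [295. 327.]]
60 [[249. 144.]
 [189. 281.]
 [338. 187.]
 [280. 321.]]
65 [[234. 138.]
 [173. 276.]
 [322. 182.]
 [264. 316.]]
70 [[218. 133.]
 [157. 271.]
 [307. 177.]
 [249. 311.]]
75 [[202. 127.]
 [141. 265.]
 [291. 171.]
 [233. 305.]]
```

```bash
cat >> h.py <<'E'
J=np.array([0.52835647,0.08388661,-0.36705761])
def go(yc,ztip,xc=0.,sign=None):
    "tool shift+turn to bring finger-centre to jig (xc,yc), tips at ztip, tool y along +-jig y"
    from cell import robot
    s=sensors.state(); Rc=R.from_quat(s["tool_rot"]); p=s["ee_pos"]
    jy=np.array([-np.sin(J[2]),np.cos(J[2]),0]); out={}
    for sg in(1,-1):
        x=np.array([0,0,-1.]); y=sg*jy; z=np.cross(x,y)
        Rg=R.from_matrix(np.c_[x,y,z]); 
        tgt=T(J,[[xc,yc,ztip+robot.finger_overhang]])[0]
        out[sg]=(Rc.inv().apply(tgt-p).round(4),(Rc.inv()*Rg).as_rotvec().round(4))
    return tgt,p,out,s["force"].round(2),s["gripper_width"],s["time_s"]
def jigf(p):
    c,s=np.cos(J[2]),np.sin(J[2]); d=np.asarray(p)[:2]-J[:2]
    return np.array([c*d[0]+s*d[1],-s*d[0]+c*d[1],p[2]])
E
python3 - <<'E'
from h import *
from cell import robot
print(robot.finger_overhang,[a for a in dir(robot) if a[0]!='_'])
for o in go(.033,.12): print(o)
mm=1e-3
print("coil/jar etc", ((proj("top",T(J,np.array([[0,-8,20],[0,-8,26],[0,0,36],[0,8,36],[0,-8,36],[0,-12,26]])*mm))-[250,200])*[6.6,6]).round())
E
```

```text
0.014 ['MotionError', 'finger_overhang']
[0.5401992  0.11468839 0.134     ]
[0.22651363 0.68854296 0.24495495]
{1: (array([ 0.1113, -0.4471,  0.4773]), array([0.0493, 0.0001, 0.0006])), -1: (array([ 0.1113, -0.4471,  0.4773]), array([-3.0923e+00, -9.0000e-04,  2.0000e-04]))}
[ 0.12  0.48 -0.86]
0.08523625568194618
0.3
coil/jar etc [[479. 312.]
 [479. 310.]
 [453. 298.]
 [428. 289.]
 [479. 306.]
 [492. 314.]]
```

jog_arm(translation=[[0,-0.03,0.032],[0,-0.06,0.064],[0,-0.09,0.096],[0,-0.12,0.128],[0,-0.15,0.16]], turn=[[0.01,0,0],[0.02,0,0],[0.03,0,0],[0.04,0,0],[0.049,0,0]], gripper=[1,1,1,1,1])

```text
time_s: 0.8
ee_pos: [0.3323, 0.4946, 0.2454]
tool_rot: [0.129, 0.695, -0.129, 0.695]
force: [0.9, -0.4, -0.1]
gripper_width: 0.0852
```

jog_arm(translation=[[0,-0.03,0.03],[0,-0.06,0.06],[0,-0.09,0.09],[0,-0.12,0.12],[0,-0.14,0.14]], turn=[[0,0,0],[0,0,0],[0,0,0],[0,0,0],[0,0,0]], gripper=[1,1,1,1,1])

```text
time_s: 1.3
ee_pos: [0.4132, 0.3123, 0.2455]
tool_rot: [0.13, 0.695, -0.13, 0.695]
force: [0.9, 0.7, 1.0]
gripper_width: 0.0853
```

Run:
```python
from h import *
for o in go(.033,.12): print(o)
```

```text
[0.5401992  0.11468839 0.134     ]
[0.41319408 0.31227023 0.24549567]
{1: (array([ 0.1117, -0.1384,  0.1897]), array([-0.0022,  0.0006,  0.0005])), -1: (array([ 0.1117, -0.1384,  0.1897]), array([ 3.1394e+00,  7.0000e-04, -1.0000e-03]))}
[0.91 0.72 1.02]
0.08528868733128595
1.3
```

jog_arm(translation=[[0,-0.028,0.036],[0.0,-0.056,0.072],[0.0,-0.084,0.108],[0.03,-0.112,0.144],[0.06,-0.138,0.18]], turn=[[0,0,0],[0,0,0],[0,0,0],[0,0,0],[0,0,0]], gripper=[1,1,1,1,1])

```text
time_s: 1.8
ee_pos: [0.5284, 0.1262, 0.1902]
tool_rot: [0.129, 0.694, -0.128, 0.696]
force: [-0.0, 1.2, -0.6]
gripper_width: 0.0853
```

jog_arm(translation=[[0.02,0,0.0],[0.02,0,0.0],[0.02,0,0.0]], turn=[[0,0,0],[0,0,0],[0,0,0]], gripper=[1,1,1])

```text
time_s: 2.1
ee_pos: [0.5268, 0.1282, 0.17]
tool_rot: [0.129, 0.696, -0.129, 0.695]
force: [0.4, 0.3, -0.3]
gripper_width: 0.0854
```

```bash
cat >> h.py <<'E'
def wproj(W,i):
    Rm=cv2.Rodrigues(i["rvec"])[0]; c=np.asarray(W)@Rm.T+i["tvec"]
    th=np.arctan2(np.hypot(c[:,0],c[:,1]),c[:,2]); ph=np.arctan2(c[:,1],c[:,0]); f=i["intrinsics"]
    return np.c_[f[0,2]+f[0,0]*th*np.cos(ph), f[1,2]+f[1,1]*th*np.sin(ph)]
def wray(uv,i,z):
    "world point at height z"
    f=i["intrinsics"]; d=np.array([(uv[0]-f[0,2])/f[0,0],(uv[1]-f[1,2])/f[1,1]]); th=np.hypot(*d)
    v=np.r_[d/th*np.sin(th),np.cos(th)]; Rm=cv2.Rodrigues(i["rvec"])[0]; v=Rm.T@v; o=-Rm.T@np.ravel(i["tvec"])
    return o+v*(z-o[2])/v[2]
E
python3 - <<'E'
from h import *
for o in go(.033,.12): print(o)
i=cams.camera_info("wrist"); im=cams.grab_frame("wrist"); cv2.imwrite("pics/w1.png",im)
np.save("w1.npy",i,allow_pickle=True)
mm=1e-3
print(wproj(T(J,np.array([[40,100,14],[-40,100,14],[40,-68,6],[-40,-68,6],[24,73.5,50],[-24,73.5,50],[24,47.5,19],[-24,47.5,19]])*mm),i).round(0))
E
```

```text
[0.5401992  0.11468839 0.134     ]
[0.52675621 0.12820274 0.17004759]
{1: (array([ 0.036 , -0.0078,  0.0174]), array([ 0.0009, -0.0008,  0.0001])), -1: (array([ 0.036 , -0.0078,  0.0174]), array([-3.1407e+00, -2.0000e-04, -1.2000e-03]))}
[ 0.37  0.34 -0.27]
0.08541457035579424
2.1
[[383. 286.]
 [389. 192.]
 [191. 281.]
 [182. 191.]
 [358. 287.]
 [360. 223.]
 [321. 271.]
 [322. 213.]]
```

View pics/w1.png

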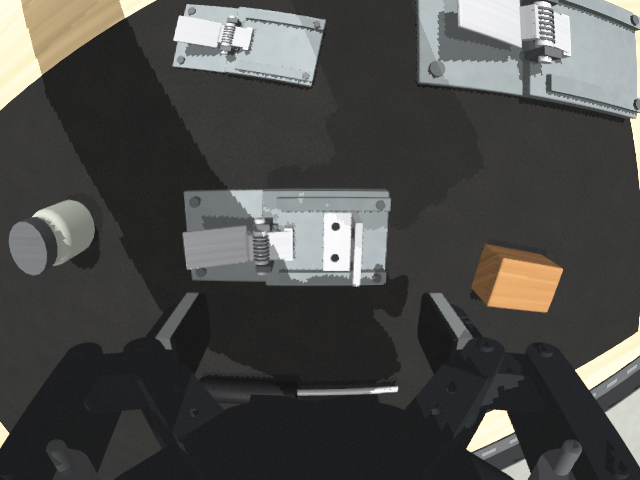

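The wrist view shows the jig at (185–390,190–285), bracket at (323–362,212–286), tail on the left at (183–250,228–268), jar and block both clear of it. I'll refine the pose from this view.

Run:
```python
from h import *
im=cv2.imread("pics/w1.png"); cv2.imwrite("pics/w1c.png",cv2.resize(im[180:300,175:400],None,fx=3.5,fy=4,interpolation=cv2.INTER_CUBIC))
```

```text
(no output)
```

View pics/w1c.png

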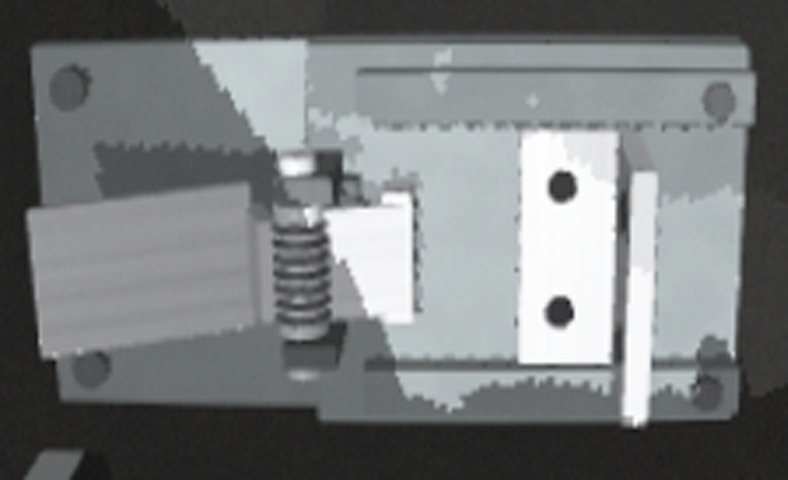

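Run:
```python
from h import *
i=np.load("w1.npy",allow_pickle=True).item(); mm=1e-3
px=lambda l:np.array([[175+(u)/3.5,180+v/4] for u,v in l])
uv=px([(747,42),(738,418),(32,45),(62,402)])
P=np.array([[-40,100,14],[40,100,14],[-40,-68,6],[40,-68,6]])*mm
r=least_squares(lambda j:(wproj(T(j,P),i)-uv).ravel(),J); print(r.x,r.fun.round(1),J)
for name,JJ in(("wrist",r.x),("old",J)):
  J[:]=JJ
  for (q,z) in (((655,172),.05),((647,425),.05),((520,130),.019),((518,362),.019),((250,190),.027),((255,325),.027),((275,270),.036),((330,270),.036),((412,300),.024)):
    print(name,q,(jigf(wray(px([q])[0],i,z))*1e3).round(1))
```

```text
[ 0.52832254  0.08528861 -0.35794254] [ 1.5 -0.2 -0.7 -0.2 -0.8  0.2 -0.1  0.3] [ 0.52835647  0.08388661 -0.36705761]
wrist (655, 172) [-23.   73.7  50. ]
wrist (647, 425) [25.  73.6 50. ]
wrist (520, 130) [-23.4  47.7  19. ]
wrist (518, 362) [24.6 47.2 19. ]
wrist (250, 190) [-14.1 -11.5  27. ]
wrist (255, 325) [ 13.4 -12.   27. ]
wrist (275, 270) [-1.  -5.2 36. ]
wrist (330, 270) [-0.9  6.7 36. ]
wrist (412, 300) [ 9.3 23.4 24. ]
old (655, 172) [-23.   73.7  50. ]
old (647, 425) [25.  73.6 50. ]
old (520, 130) [-23.4  47.7  19. ]
old (518, 362) [24.6 47.2 19. ]
old (250, 190) [-14.1 -11.5  27. ]
old (255, 325) [ 13.4 -12.   27. ]
old (275, 270) [-1.  -5.2 36. ]
old (330, 270) [-0.9  6.7 36. ]
old (412, 300) [ 9.3 23.4 24. ]
```

```bash
sed -i 's/^J=np.*/J=np.array([0.5283,0.0852,-0.360])/' h.py
python3 - <<'E'
from h import *
for o in go(.0335,.062): print(o)
E
```

```text
[0.54010119 0.11655254 0.076     ]
[0.52701566 0.1286721  0.17063237]
{1: (array([ 0.0946, -0.0067,  0.0165]), array([-0.0053,  0.0002, -0.0007])), -1: (array([ 0.0946, -0.0067,  0.0165]), array([ 3.1362e+00, -1.2000e-03, -4.0000e-04]))}
[-0.61 -0.45  0.03]
0.08552753513755855
2.15
```

jog_arm(translation=[[0.02,-0.0067,0.0165],[0.04,-0.0067,0.0165],[0.06,-0.0067,0.0165],[0.08,-0.0067,0.0165],[0.0946,-0.0067,0.0165]], turn=[[-0.005,0,0],[-0.005,0,0],[-0.005,0,0],[-0.005,0,0],[-0.005,0,0]], gripper=[1,1,1,1,1])

```text
time_s: 2.65
ee_pos: [0.5403, 0.1171, 0.0757]
tool_rot: [0.127, 0.695, -0.126, 0.696]
force: [-0.2, 0.2, -0.2]
gripper_width: 0.0855
```

jog_arm(translation=[[0,0,0],[0,0,0]], turn=[[0,0,0],[0,0,0]], gripper=[1,1])

```text
time_s: 2.85
ee_pos: [0.5403, 0.1165, 0.0764]
tool_rot: [0.127, 0.695, -0.126, 0.696]
force: [-0.5, 0.3, 0.4]
gripper_width: 0.0852
```

Run:
```python
from h import *
for o in go(.0335,.062): print(o)
i=cams.camera_info("wrist"); im=cams.grab_frame("wrist"); cv2.imwrite("pics/w2.png",im)
np.save("w2.npy",i,allow_pickle=True)
im=cams.grab_frame("scene"); cv2.imwrite("pics/s2.png",cv2.resize(im[180:320,270:430],None,fx=5,fy=4.2,interpolation=cv2.INTER_CUBIC))
im=cams.grab_frame("top"); cv2.imwrite("pics/t2.png",cv2.resize(im[180:310,240:380],None,fx=5,fy=4.5,interpolation=cv2.INTER_CUBIC))
```

```text
[0.54010119 0.11655254 0.076     ]
[0.54034303 0.11648656 0.07635977]
{1: (array([ 0.0004, -0.    , -0.0002]), array([-0.0004,  0.0009, -0.0009])), -1: (array([ 0.0004, -0.    , -0.0002]), array([ 3.1412e+00, -1.4000e-03, -1.4000e-03]))}
[-0.47  0.3   0.44]
0.0852268302204797
2.85
```

View pics/w2.png

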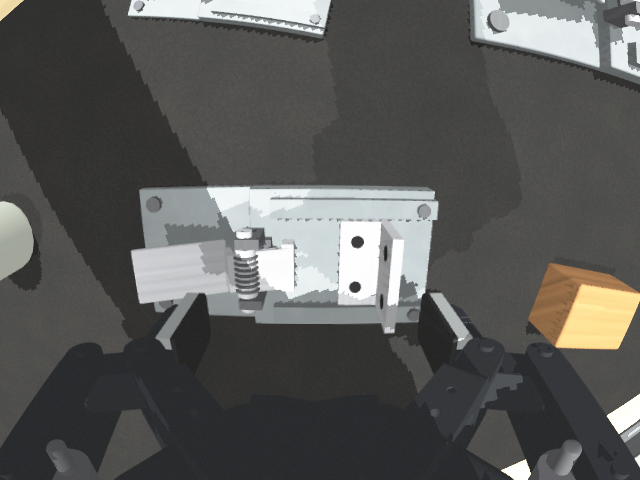

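View pics/s2.png

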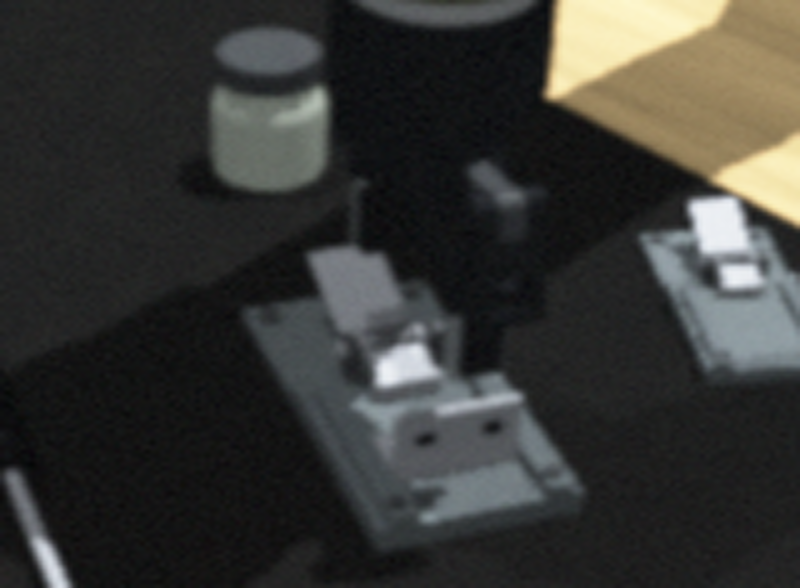

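View pics/t2.png

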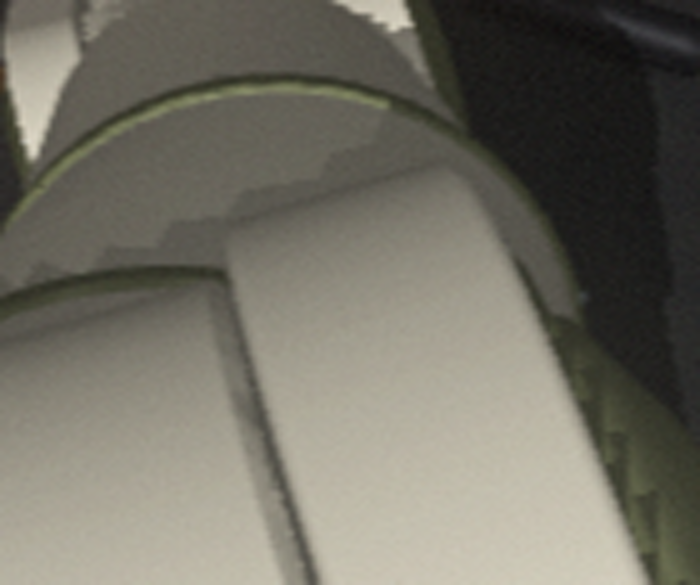

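```bash
python3 - <<'E'
from h import *
i=np.load("w2.npy",allow_pickle=True).item(); mm=1e-3
P=np.array([[x,y,z] for y in(33.5-42.6,33.5+42.6) for x in(-11,11) for z in(62,84)])*mm
W=T(J,P)
a=wproj(W,i); b=(proj("scene",W)-[270,180])*[5,4.2]
for p,q,r in zip(P*1e3,a,b): print(p,q.round(),r.round())
E
python3 - <<'E'
import cv2,numpy as np
im=cv2.imread("pics/w2.png")
c=cv2.resize(im[270:400,130:490],None,fx=2.2,fy=4.4,interpolation=cv2.INTER_CUBIC)
cv2.imwrite("pics/w2c.png",np.clip(c.astype(float)*2.5,0,255))
c=cv2.imread("pics/s2.png"); cv2.imwrite("pics/s2c.png",np.clip(c.astype(float)*3,0,255))
E
```

```text
[-11.   -9.1  62. ] [213. 275.] [412. 269.]
[-11.   -9.1  84. ] [198. 298.] [414. 231.]
[11.  -9.1 62. ] [218. 320.] [358. 279.]
[11.  -9.1 84. ] [205. 347.] [359. 240.]
[-11.   76.1  62. ] [413. 275.] [496. 386.]
[-11.   76.1  84. ] [427. 298.] [500. 347.]
[11.  76.1 62. ] [408. 320.] [439. 397.]
[11.  76.1 84. ] [420. 347.] [441. 358.][ WARN:0@0.074] global loadsave.cpp:1063 imwrite_ Unsupported depth image for selected encoder is fallbacked to CV_8U.
```

View pics/w2c.png

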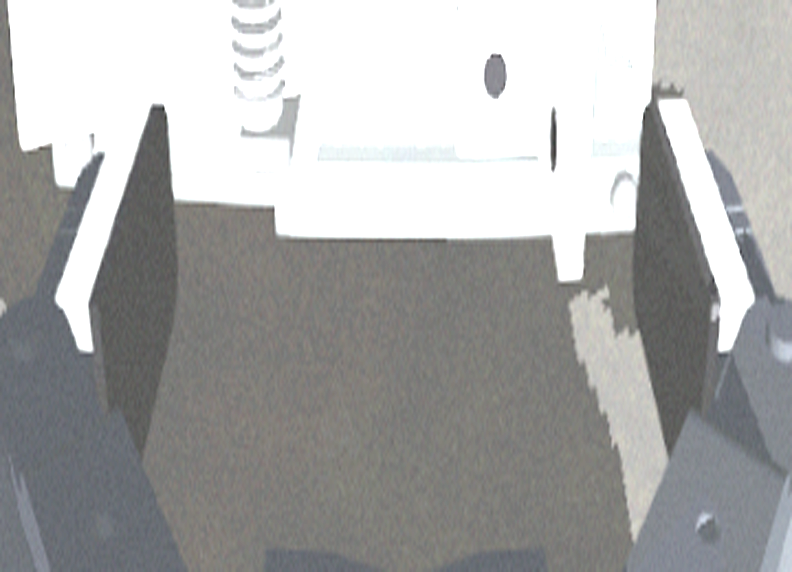

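View pics/s2c.png

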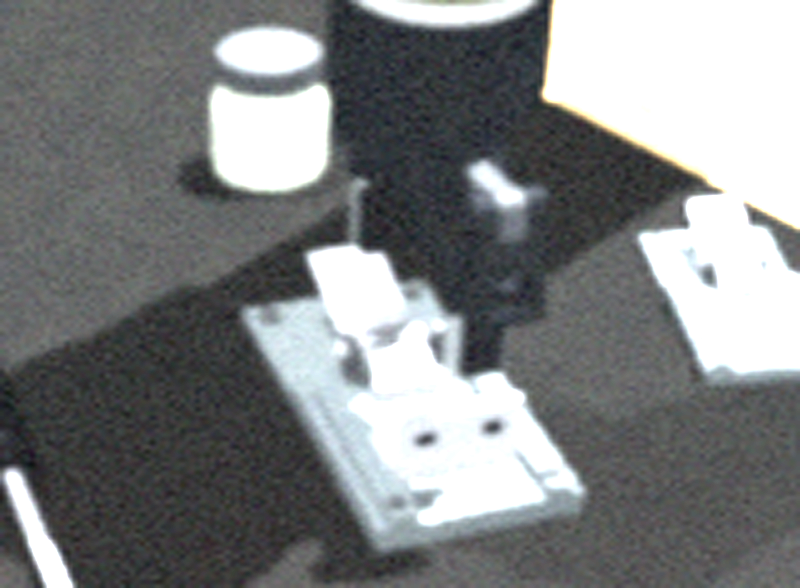

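Run:
```python
from h import *
i=np.load("w2.npy",allow_pickle=True).item(); mm=1e-3
P=np.array([[24,73.6,50],[-24,73.6,50],[40,100,14],[-40,100,14],[-40,-68,6],[0,-5,36]])*mm
print(wproj(T(J,P),i).round(1))
im=cv2.imread("pics/w2.png")
cv2.imwrite("pics/w2d.png",cv2.resize(im[180:340,310:460],None,fx=4,fy=3.7,interpolation=cv2.INTER_CUBIC))
```

```text
[[394.7 331.5]
 [403.3 237.9]
 [422.9 321.6]
 [436.5 189.8]
 [138.7 189.3]
 [235.6 275.8]]
```

View pics/w2d.png

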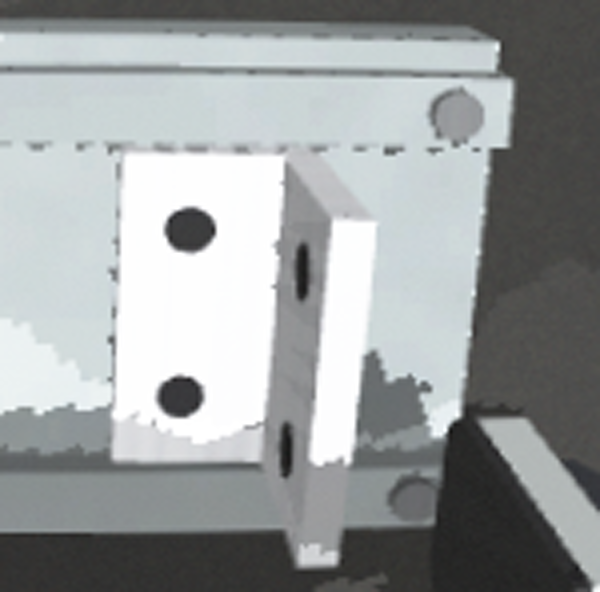

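jog_arm(translation=[[0.01,0,0],[0.018,0,0],[0.018,0,0],[0.018,0,0]], turn=[[0,0,0],[0,0,0],[0,0,0],[0,0,0]], gripper=[1,1,1,1])

```text
time_s: 3.4
ee_pos: [0.5397, 0.1153, 0.0568]
tool_rot: [0.127, 0.696, -0.127, 0.695]
force: [0.7, 0.1, -1.2]
gripper_width: 0.0853
```

Run:
```python
from h import *
for o in go(.0335,.045): print(o)
i=cams.camera_info("wrist"); im=cams.grab_frame("wrist")
cv2.imwrite("pics/w3.png",im)
cv2.imwrite("pics/w3d.png",np.clip(1.6*cv2.resize(im[200:400,130:500],None,fx=2.1,fy=2.8,interpolation=cv2.INTER_CUBIC).astype(float),0,255).astype(np.uint8))
mm=1e-3
P=np.array([[x,y,z] for y in(33.5-42.6,33.5+42.6) for x in(-11,11) for z in(44,56,60,64)]+[[24,73.6,50],[-24,73.6,50]])*mm
for p,q in zip(P*1e3,(wproj(T(J,P),i)-[130,200])*[2.1,2.8]): print(p,q.round())
```

```text
[0.54010119 0.11655254 0.059     ]
[0.5397248  0.11531418 0.05678138]
{1: (array([-0.0022,  0.0013, -0.0001]), array([-0.0019, -0.0008,  0.0006])), -1: (array([-0.0022,  0.0013, -0.0001]), array([3.1397e+00, 1.0000e-03, 1.2000e-03]))}
[ 0.68  0.08 -1.22]
0.08532915196410018
3.4
[-11.   -9.1  44. ] [178. 216.]
[-11.   -9.1  56. ] [163. 249.]
[-11.   -9.1  60. ] [157. 261.]
[-11.   -9.1  64. ] [151. 274.]
[11.  -9.1 44. ] [189. 343.]
[11.  -9.1 56. ] [176. 383.]
[11.  -9.1 60. ] [171. 397.]
[11.  -9.1 64. ] [166. 412.]
[-11.   76.1  44. ] [602. 215.]
[-11.   76.1  56. ] [618. 248.]
[-11.   76.1  60. ] [624. 260.]
[-11.   76.1  64. ] [630. 273.]
[11.  76.1 44. ] [592. 342.]
[11.  76.1 56. ] [605. 381.]
[11.  76.1 60. ] [610. 396.]
[11.  76.1 64. ] [616. 410.]
[24.  73.6 50. ] [580. 431.]
[-24.   73.6  50. ] [604. 147.]
```

View pics/w3d.png

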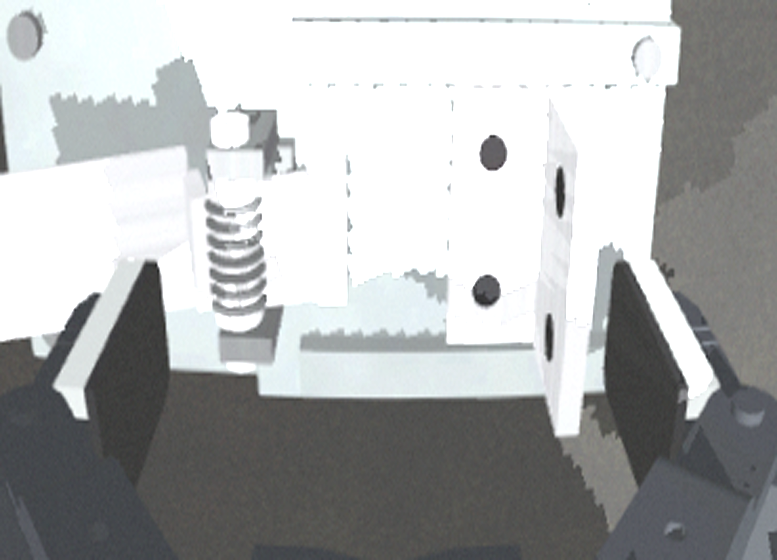

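Run:
```python
from h import *
for k in range(6):
    cams.grab_frame("scene"); s=sensors.state(); print((jigf(s["ee_pos"])*1e3).round(2),s["force"].round(2))
```

```text
[ 0.3  32.35 57.17] [ 0.15  0.   -1.76]
[ 0.38 32.4  57.31] [-0.96 -0.71  0.88]
[ 0.4  32.47 57.37] [ 0.1  -0.2  -0.06]
[ 0.39 32.45 57.41] [ 0.35 -0.32 -0.17]
[ 0.38 32.5  57.42] [-1.04  0.18 -0.1 ]
[ 0.36 32.5  57.42] [ 0.52 -0.02  0.09]
```

jog_arm(translation=[[0.004,0.0008,0],[0.008,0.0008,0],[0.012,0.0008,0],[0.012,0.0008,0]], turn=[[0,0,0],[0,0,0],[0,0,0],[0,0,0]], gripper=[1,1,1,1])

```text
time_s: 4.15
ee_pos: [0.54, 0.1162, 0.0445]
tool_rot: [0.127, 0.696, -0.127, 0.695]
force: [-0.1, 0.8, 0.1]
gripper_width: 0.0853
```

Run:
```python
from h import *
im=cams.grab_frame("wrist");s=sensors.state(); print((jigf(s["ee_pos"])*1e3).round(2),s["force"].round(2))
cv2.imwrite("pics/w4d.png",np.clip(1.6*cv2.resize(im[200:400,130:500],None,fx=2.1,fy=2.8,interpolation=cv2.INTER_CUBIC).astype(float),0,255).astype(np.uint8))
```

```text
[ 0.05 33.07 44.79] [-0.18  0.74  0.21]
```

View pics/w4d.png

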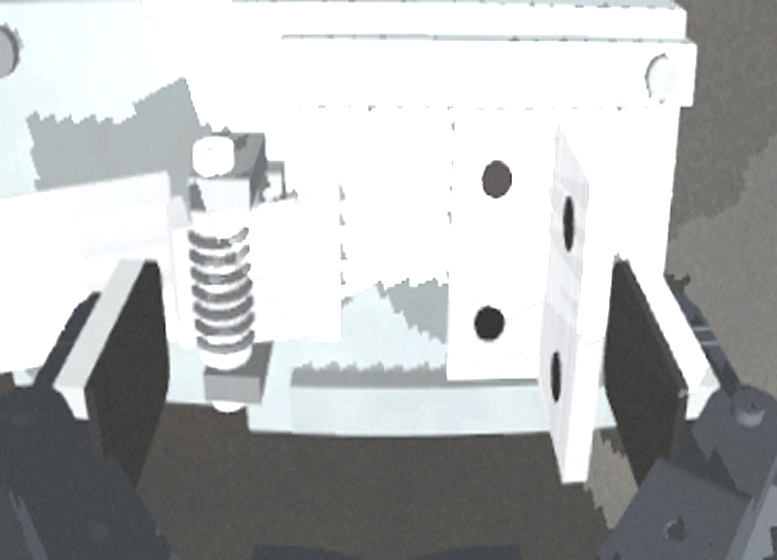

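jog_arm(translation=[[0.004,0,0],[0.008,0,0],[0.012,0,0],[0.014,0,0],[0.014,0,0]], turn=[[0,0,0],[0,0,0],[0,0,0],[0,0,0],[0,0,0]], gripper=[1,1,1,1,1])

```text
time_s: 4.7
ee_pos: [0.5401, 0.1162, 0.0309]
tool_rot: [0.127, 0.696, -0.127, 0.695]
force: [0.8, -0.7, -0.5]
gripper_width: 0.085
```

Run:
```python
from h import *
im=cams.grab_frame("wrist");s=sensors.state(); print((jigf(s["ee_pos"])*1e3).round(2),s["force"].round(2))
cv2.imwrite("pics/w5d.png",np.clip(1.6*cv2.resize(im[200:400,130:500],None,fx=2.1,fy=2.8,interpolation=cv2.INTER_CUBIC).astype(float),0,255).astype(np.uint8))
im=cams.grab_frame("scene"); cv2.imwrite("pics/s5.png",cv2.resize(im[190:320,290:410],None,fx=5,fy=4.5,interpolation=cv2.INTER_CUBIC))
```

```text
[ 0.24 33.17 31.06] [-0.72  0.03 -0.25]
```

View pics/w5d.png

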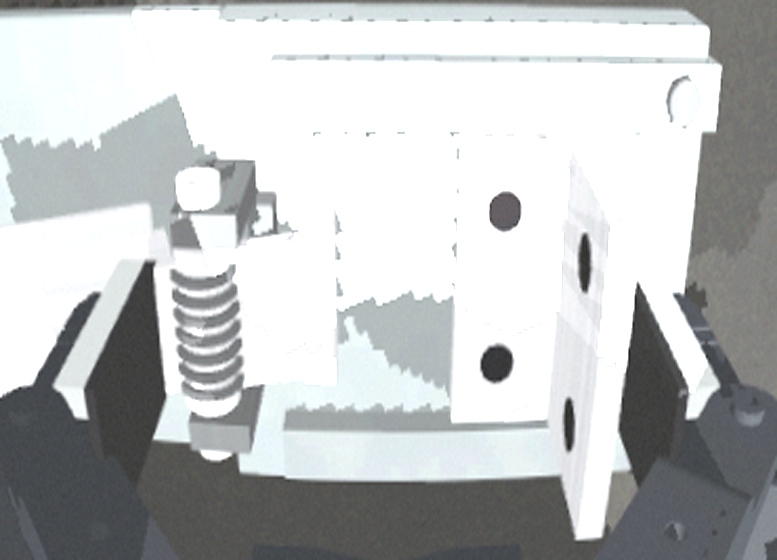

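View pics/s5.png

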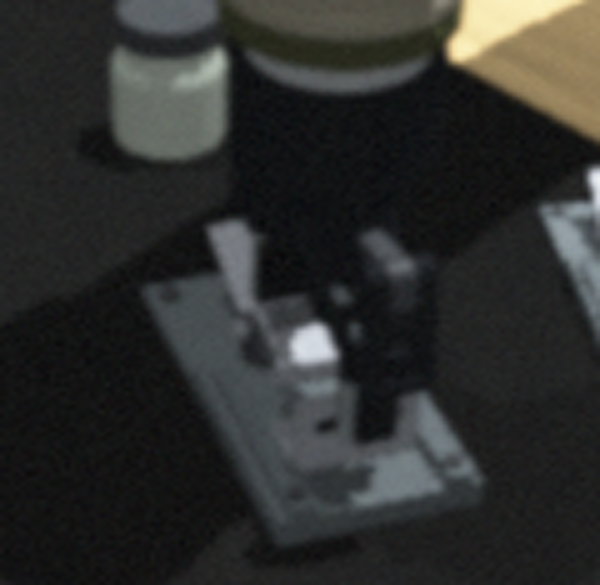

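jog_arm(translation=[[0.002,0,0],[0.004,0,0],[0.004,0,0]], turn=[[0,0,0],[0,0,0],[0,0,0]], gripper=[1,1,1])

```text
time_s: 5.1
ee_pos: [0.5402, 0.1162, 0.0271]
tool_rot: [0.127, 0.696, -0.127, 0.696]
force: [-0.4, 0.2, 0.7]
gripper_width: 0.0853
```

jog_arm(translation=[[0.001,0,0],[0.002,0,0],[0.002,0,0]], turn=[[0,0,0],[0,0,0],[0,0,0]], gripper=[1,1,1])

```text
time_s: 5.4
ee_pos: [0.5404, 0.1164, 0.0253]
tool_rot: [0.127, 0.695, -0.127, 0.696]
force: [-0.2, 1.0, 2.9]
gripper_width: 0.0851
```

jog_arm(translation=[[0.001,0,0],[0.002,0,0],[0.003,0,0],[0.003,0,0]], turn=[[0,0,0],[0,0,0],[0,0,0],[0,0,0]], gripper=[1,1,1,1])

```text
time_s: 5.8
ee_pos: [0.5408, 0.1175, 0.0226]
tool_rot: [0.127, 0.695, -0.126, 0.696]
force: [-0.4, 3.9, 7.4]
gripper_width: 0.0855
```

```bash
cat > look.py <<'E'
from h import *
import sys
n=sys.argv[1]
im=cams.grab_frame("wrist");s=sensors.state(); print((jigf(s["ee_pos"])*1e3).round(2),s["force"].round(2),s["time_s"])
cv2.imwrite(f"pics/w{n}d.png",np.clip(1.2*cv2.resize(im[180:400,90:500],None,fx=1.9,fy=2.5,interpolation=cv2.INTER_CUBIC).astype(float),0,255).astype(np.uint8))
E
python3 look.py 6
```

```text
[ 0.38 34.59 22.63] [0.66 4.78 7.2 ] 5.85
```

View pics/w6d.png

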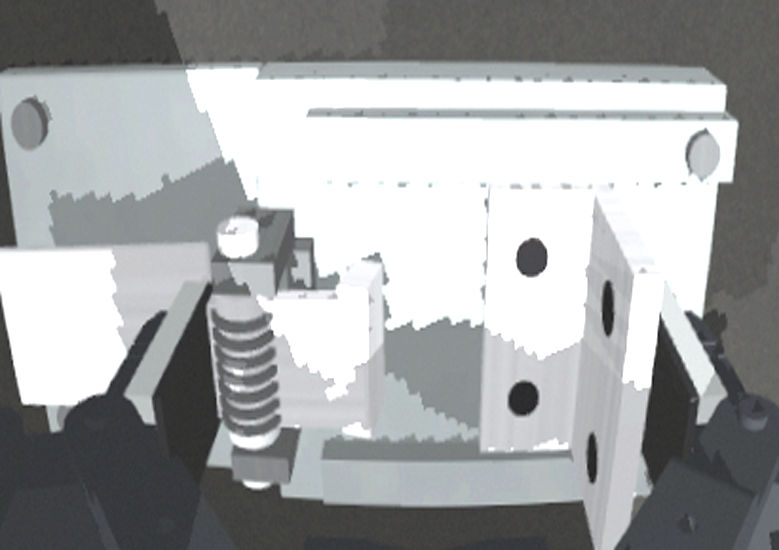

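jog_arm(translation=[[0.0005,-0.001,0],[0.001,-0.002,0],[0.002,-0.002,0],[0.002,-0.002,0]], turn=[[0,0,0],[0,0,0],[0,0,0],[0,0,0]], gripper=[1,1,1,1])

```text
time_s: 6.25
ee_pos: [0.5411, 0.1181, 0.0214]
tool_rot: [0.128, 0.695, -0.125, 0.697]
force: [-1.0, 12.4, 16.1]
gripper_width: 0.0856
```

```bash
python3 look.py 7
```

```text
[ 0.36 35.26 21.46] [-0.37 11.53 16.13] 6.3
```

View pics/w7d.png

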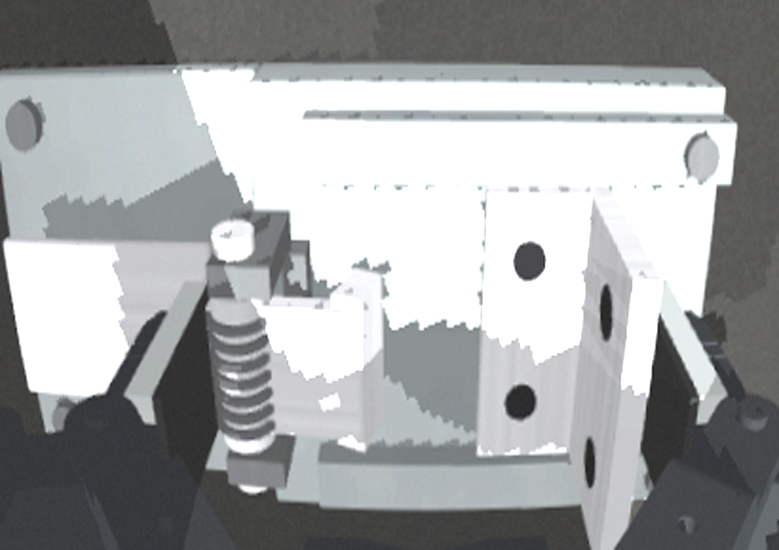

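jog_arm(translation=[[-0.0005,-0.002,0],[-0.0005,-0.004,0],[-0.0005,-0.006,0],[-0.0005,-0.008,0],[-0.0005,-0.008,0]], turn=[[0,0,0],[0,0,0],[0,0,0],[0,0,0],[0,0,0]], gripper=[1,1,1,1,1])

```text
time_s: 6.8
ee_pos: [0.5388, 0.1089, 0.0216]
tool_rot: [0.128, 0.694, -0.125, 0.697]
force: [3.0, 7.5, 7.3]
gripper_width: 0.0853
```

```bash
python3 look.py 8
```

```text
[ 1.47 25.93 21.57] [3.05 7.14 8.  ] 6.85
```

View pics/w8d.png

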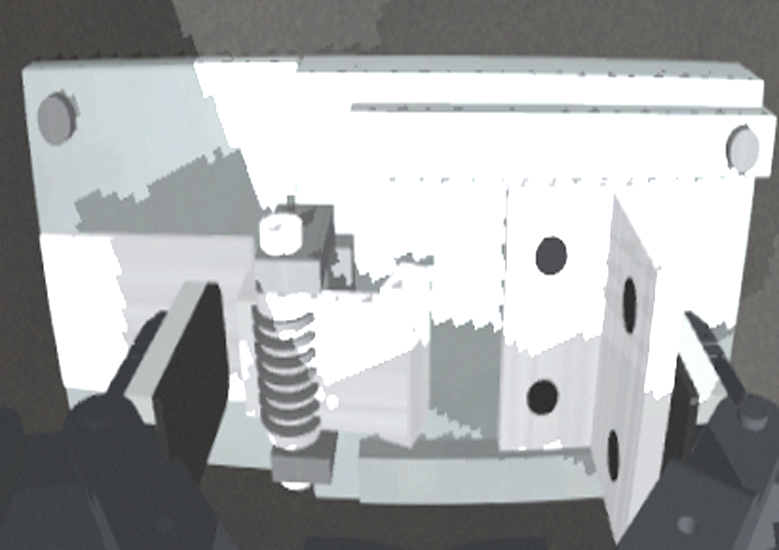

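jog_arm(translation=[[0,-0.002,-0.0005],[0,-0.004,-0.001],[0,-0.006,-0.001],[0,-0.008,-0.001],[0,-0.01,-0.001]], turn=[[0,0,0],[0,0,0],[0,0,0],[0,0,0],[0,0,0]], gripper=[1,1,1,1,1])

```text
time_s: 7.35
ee_pos: [0.5338, 0.0993, 0.0213]
tool_rot: [0.128, 0.695, -0.126, 0.697]
force: [1.5, 4.7, 4.3]
gripper_width: 0.0851
```

```bash
python3 look.py 9
```

```text
[ 0.21 14.62 21.21] [2.   3.99 6.06] 7.4
```

View pics/w9d.png

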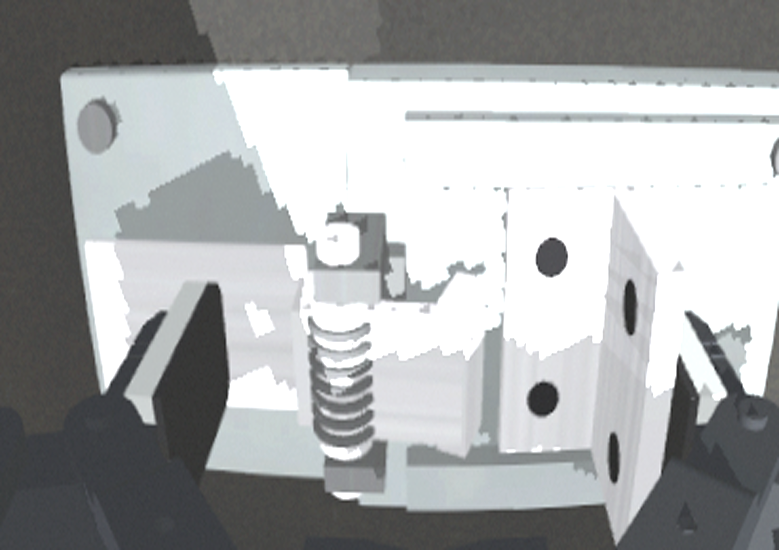

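jog_arm(translation=[[0,-0.002,0],[0,-0.004,0],[0,-0.006,0],[0,-0.008,0],[0,-0.01,0]], turn=[[0,0,0],[0,0,0],[0,0,0],[0,0,0],[0,0,0]], gripper=[1,1,1,1,1])

```text
time_s: 7.9
ee_pos: [0.5292, 0.0888, 0.0209]
tool_rot: [0.127, 0.695, -0.127, 0.696]
force: [2.0, 4.7, 5.2]
gripper_width: 0.0855
```

```bash
python3 look.py 10
```

```text
[-0.49  3.1  20.88] [2.81 2.99 6.02] 7.95
```

View pics/w10d.png

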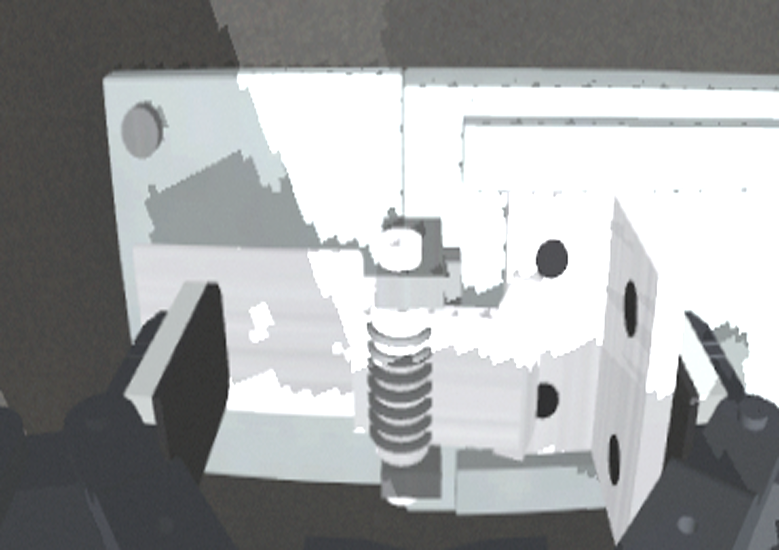

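jog_arm(translation=[[0,-0.002,0],[0,-0.004,0],[0,-0.006,0],[0,-0.006,0]], turn=[[0,0,0],[0,0,0],[0,0,0],[0,0,0]], gripper=[1,1,1,1])

```text
time_s: 8.35
ee_pos: [0.5267, 0.0828, 0.0208]
tool_rot: [0.127, 0.695, -0.127, 0.696]
force: [2.3, 3.0, 4.9]
gripper_width: 0.0853
```

jog_arm(translation=[[0,-0.001,0],[0,-0.002,0],[0,-0.002,0]], turn=[[0,0,0],[0,0,0],[0,0,0]], gripper=[1,1,1])

```text
time_s: 8.65
ee_pos: [0.526, 0.0811, 0.0208]
tool_rot: [0.127, 0.695, -0.127, 0.696]
force: [2.6, 3.8, 4.8]
gripper_width: 0.0853
```

```bash
python3 look.py 11
```

```text
[-0.72 -4.7  20.79] [1.91 3.88 5.12] 8.7
```

View pics/w11d.png

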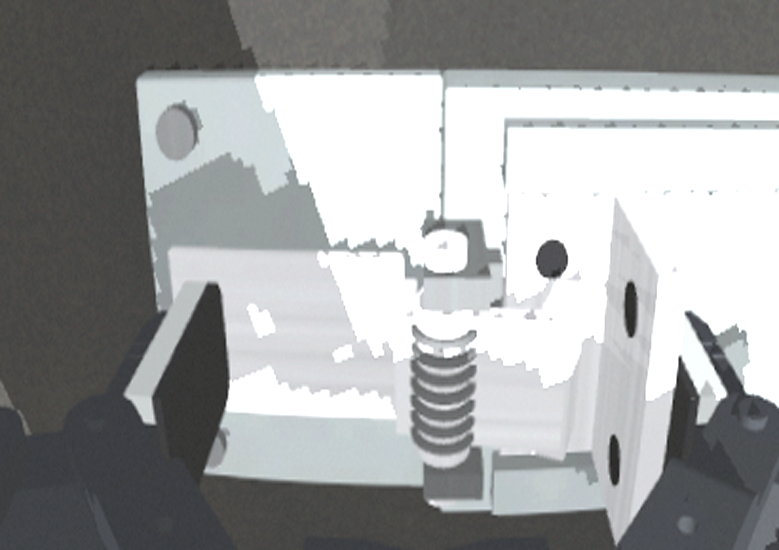

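jog_arm(translation=[[0,-0.0005,0],[0,-0.001,0],[0,-0.001,0]], turn=[[0,0,0],[0,0,0],[0,0,0]], gripper=[1,1,1])

```text
time_s: 9.0
ee_pos: [0.5256, 0.0802, 0.0208]
tool_rot: [0.127, 0.696, -0.127, 0.696]
force: [1.5, 3.9, 5.9]
gripper_width: 0.0857
```

jog_arm(translation=[[0,-0.0005,0],[0,-0.001,0],[0,-0.001,0]], turn=[[0,0,0],[0,0,0],[0,0,0]], gripper=[1,1,1])

```text
time_s: 9.3
ee_pos: [0.5255, 0.0799, 0.0208]
tool_rot: [0.127, 0.695, -0.127, 0.696]
force: [2.8, 6.9, 5.0]
gripper_width: 0.0851
```

```bash
python3 look.py 12
```

```text
[-0.7  -5.9  20.82] [2.88 6.79 5.66] 9.35
```

View pics/w12d.png

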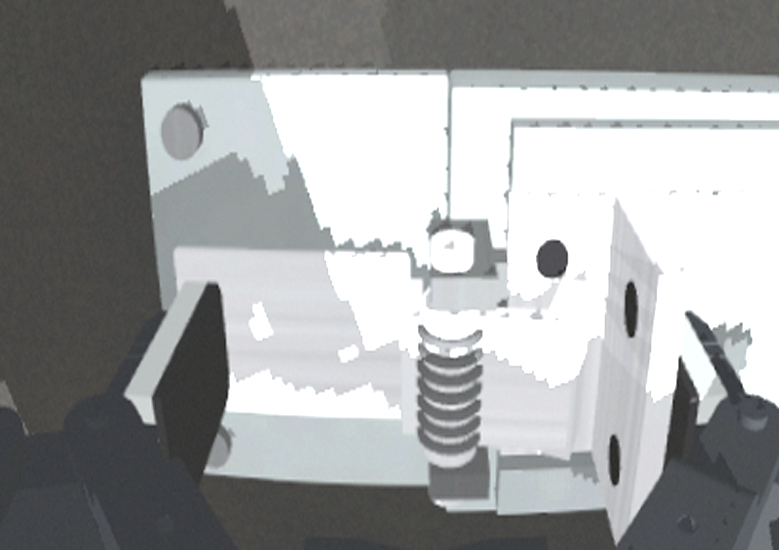

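jog_arm(translation=[[0,-0.001,0],[0,-0.002,0],[0,-0.002,0],[0,-0.002,0]], turn=[[0,0,0],[0,0,0],[0,0,0],[0,0,0]], gripper=[1,1,1,1])

```text
time_s: 9.75
ee_pos: [0.5256, 0.0796, 0.021]
tool_rot: [0.128, 0.695, -0.125, 0.696]
force: [2.1, 11.1, 5.6]
gripper_width: 0.0855
```

```bash
python3 look.py 13
```

```text
[-0.62 -6.14 20.98] [ 3.45 11.66  4.64] 9.8
```

jog_arm(translation=[[0,0.002,0],[0,0.004,0],[0,0.006,0],[0,0.007,0],[0,0.007,0]], turn=[[0,0,0],[0,0,0],[0,0,0],[0,0,0],[0,0,0]], gripper=[1,1,1,1,1])

```text
time_s: 10.3
ee_pos: [0.5259, 0.0828, 0.0206]
tool_rot: [0.127, 0.696, -0.128, 0.695]
force: [-1.3, -2.8, 5.3]
gripper_width: 0.0856
```

```bash
python3 look.py 14
```

```text
[-1.35 -2.91 20.58] [-1.33 -4.25  4.19] 10.35
```

View pics/w14d.png

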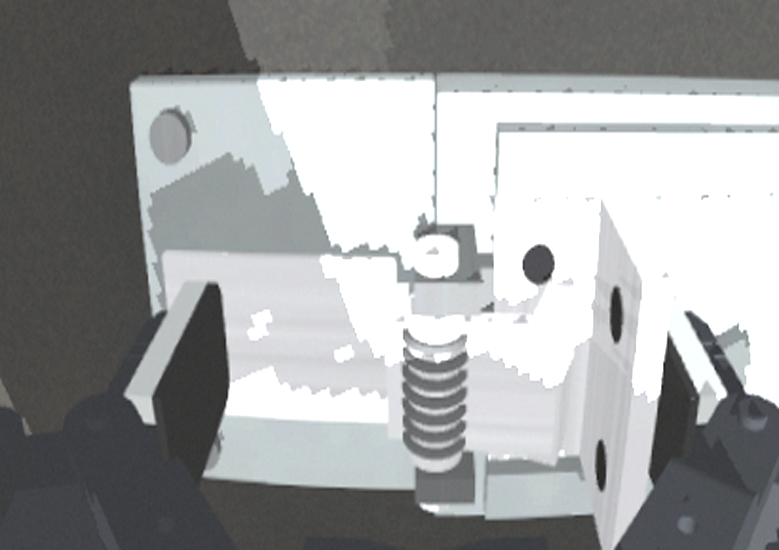

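jog_arm(translation=[[-0.003,0,0],[-0.006,0,0],[-0.009,0,0],[-0.012,0,0],[-0.015,0,0]], turn=[[0,0,0],[0,0,0],[0,0,0],[0,0,0],[0,0,0]], gripper=[1,1,1,1,1])

```text
time_s: 10.85
ee_pos: [0.5272, 0.0842, 0.0361]
tool_rot: [0.127, 0.695, -0.127, 0.696]
force: [-0.6, 0.6, -0.2]
gripper_width: 0.0852
```

```bash
python3 look.py 15
```

```text
[-0.54 -1.39 36.45] [ 0.1  -0.02  0.15] 10.9
```

View pics/w15d.png

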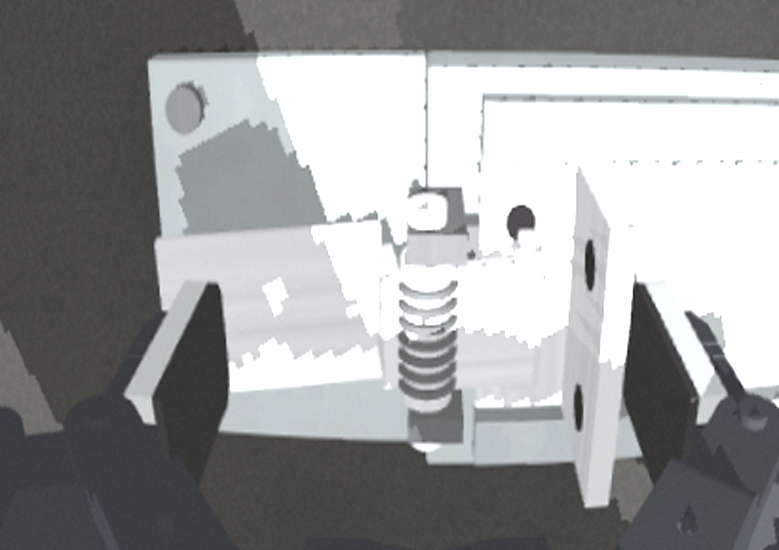

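jog_arm(translation=[[-0.01,0,0],[-0.03,0,0],[-0.06,0,0],[-0.09,0,0],[-0.12,0,0]], turn=[[0,0,0],[0,0,0],[0,0,0],[0,0,0],[0,0,0]], gripper=[1,1,1,1,1])

```text
time_s: 11.4
ee_pos: [0.5267, 0.0838, 0.1575]
tool_rot: [0.127, 0.696, -0.127, 0.696]
force: [1.1, -0.8, -0.2]
gripper_width: 0.0853
```

jog_arm(translation=[[-0.03,0.02,0],[-0.03,0.06,0],[-0.03,0.1,0],[-0.03,0.1,0],[-0.03,0.1,0]], turn=[[0,0,0],[0,0,0],[0,0,0],[0,0,0],[0,0,0]], gripper=[1,1,1,1,1])

```text
time_s: 11.9
ee_pos: [0.562, 0.1782, 0.1861]
tool_rot: [0.127, 0.696, -0.126, 0.696]
force: [0.1, -0.8, -0.1]
gripper_width: 0.0854
```

Run:
```python
from h import *
mm=1e-3
i=cams.camera_info("wrist"); im=cams.grab_frame("wrist"); s=sensors.state(); print(s["ee_pos"],s["force"].round(1))
cv2.imwrite("pics/w16.png",im); np.save("w16.npy",i,allow_pickle=True)
P=np.array([[40,100,14],[-40,100,14],[40,-68,6],[-40,-68,6],[24,38,50],[-24,38,50],[24,12,19],[-24,12,19]])*mm
print(wproj(T(J,P),i).round(1))
im=cams.grab_frame("scene"); cv2.imwrite("pics/s16.png",im);cv2.imwrite("pics/s16c.png",cv2.resize(im[180:320,240:410],None,fx=4.6,fy=4.2,interpolation=cv2.INTER_CUBIC))
```

```text
[0.56182768 0.17695728 0.18590177] [-0.7 -0.2  0.5]
[[314.4 261.5]
 [314.5 168.3]
 [138.2 256.3]
 [128.8 172.7]
 [233.8 257.9]
 [230.1 196.3]
 [211.8 245.3]
 [207.9 189.9]]
```

View pics/w16.png

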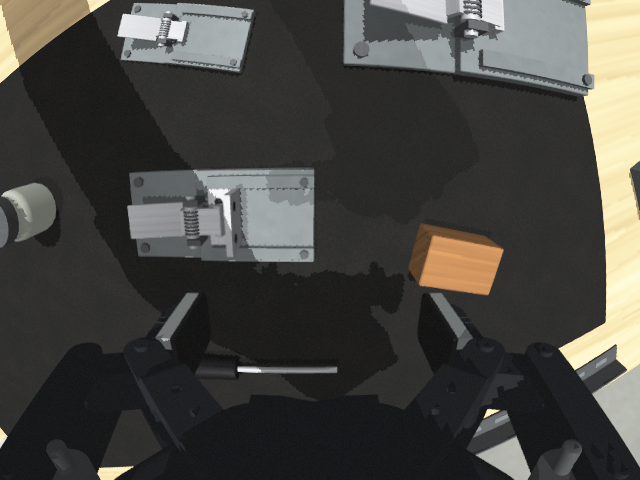

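View pics/s16c.png

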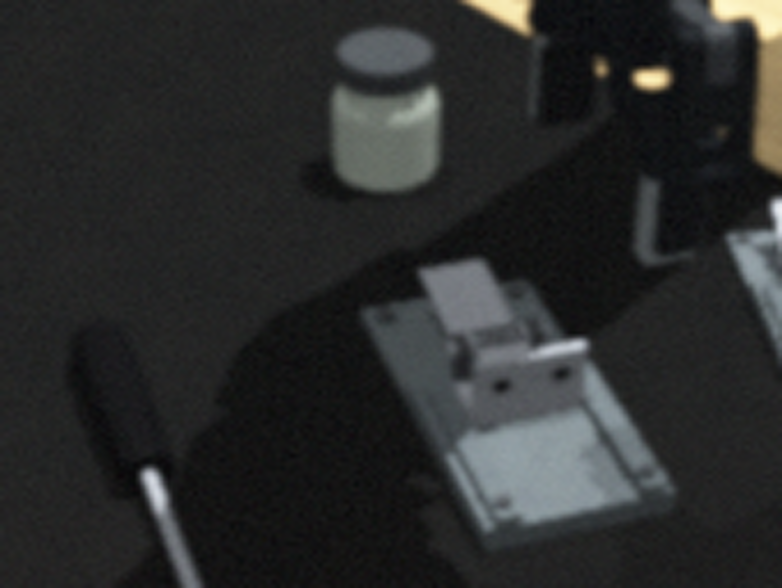

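Run:
```python
from h import *
im=cv2.imread("pics/w16.png"); cv2.imwrite("pics/w16c.png",cv2.resize(im[160:270,120:320],None,fx=4,fy=5,interpolation=cv2.INTER_CUBIC))
```

```text
(no output)
```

View pics/w16c.png

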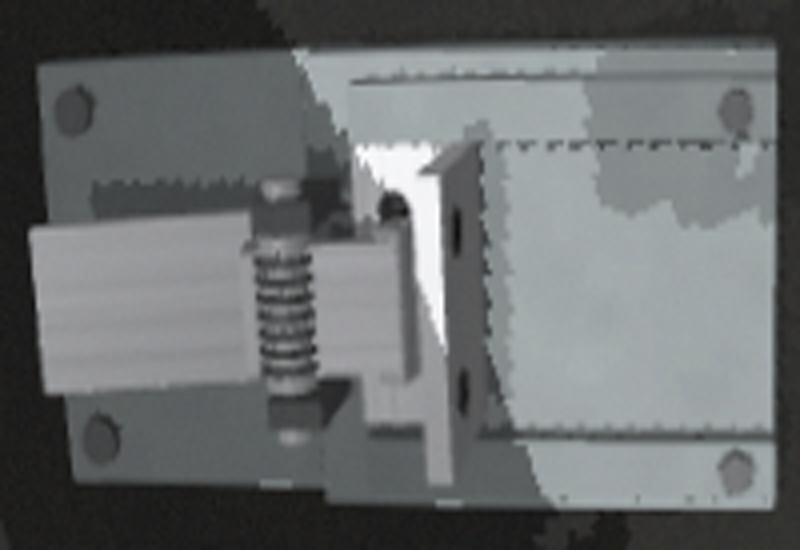

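Run:
```python
from h import *
i=np.load("w16.npy",allow_pickle=True).item(); mm=1e-3
px=lambda l:np.array([[120+u/4,160+v/5] for u,v in l])
uv=px([(775,42),(775,508),(40,65),(77,483)])
P=np.array([[-40,100,14],[40,100,14],[-40,-68,6],[40,-68,6]])*mm
r=least_squares(lambda j:(wproj(T(j,P),i)-uv).ravel(),J); print(r.x,r.fun.round(1))
for JJ in(J.copy(),r.x):
  J[:]=JJ
  for (q,z) in (((441,175),.05),((453,485),.05),((368,428),.019),((355,145),.019),((412,380),.02),((32,230),.039)):
    print(q,(jigf(wray(px([q])[0],i,z))*1e3).round(1))
s=sensors.state(); print(s["time_s"])
```

```text
[ 0.52855469  0.08516907 -0.35850528] [ 0.8  0.   0.8  0.  -1.2  0.1 -0.9  0.1]
(441, 175) [-24.9  38.1  50. ]
(453, 485) [23.2 37.6 50. ]
(368, 428) [24.3 12.2 19. ]
(355, 145) [-24.7  12.8  19. ]
(412, 380) [15.4 22.9 20. ]
(32, 230) [-15.9 -53.8  39. ]
(441, 175) [-25.1  38.1  50. ]
(453, 485) [23.  37.5 50. ]
(368, 428) [24.  12.1 19. ]
(355, 145) [-25.   12.8  19. ]
(412, 380) [15.2 22.8 20. ]
(32, 230) [-16.2 -53.9  39. ]
12.0
```

Run:
```python
from cell import workorder
print(workorder.hand_in())
```

```text
the job is handed in; nothing more can be done
None
```

The bracket is loaded in the middle-sized jig and the job is handed in, after about 12 s on the robot's clock.

**What I did:** One fingertip pressed the clip tail down to its limit. The other slid the bracket about 36 mm along the channel under the open jaw. At the end stop, a further 2 mm command moved the tool only about 0.2 mm, and the force rose from about 4 N to 12 N. I then backed the pushing finger off a few millimetres with the tail still held, raised the tool so the clip closed, and moved clear.

**Last checks:**
- **Bracket position:** in the wrist view its rear face is at jig y of about 37.5–38.1 mm (38 when home). Its front edge is at about 12.1–12.8 mm (stop face at 12), within measuring accuracy.
- **Clip:** the jaw is down on the flat leg, judged from the picture; I did not measure the clip angle.
- **Arm:** the force reading is within noise of zero, and the gripper is well away from the jig.
- **Jar, screwdriver and block:** they look undisturbed in the last pictures; I did not measure their positions.

**Disagreements along the way:**
- The open fingertips stood about level with the tool centre point, not 14 mm ahead of it as listed. I found the height by contact with the tail instead.
- While I pressed the tail, friction pushed the tool about 2 mm off sideways, with forces peaking near 16 N.

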